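# Start and close the twist lid of the big pigment jar

## Task

The lid of the big oblong pigment jar is sitting too high: its thread has not caught. Without lifting the lid off, turn it backward (anticlockwise seen from above) until it drops about 9 mm onto the jar, then turn it forward (clockwise) until it is fully closed, with its grip bar lying along the jar's long sides, and let go. Leave the lid of the smaller jar as it is.

Things in the scene. Friction and masses are not known exactly. Their poses are not given: they have to be found in the camera images.
- jar: Bigger of two oblong white ceramic jars, fixed on a dark wooden foot (136 x 100 x 8 mm). Jar 120 mm long (x axis), 84 mm wide (y), shoulder 80 mm, round mouth's top 102 mm above its origin, the centre of the underside; z up on the mouth's axis. The lid drops in with its bar 75 degrees (+-10) anticlockwise from above from the jar's x axis, and is closed at 0 degrees (stop at -6).
- lid: Big jar's loose round wooden lid, 77 mm across, 90 g. Origin: centre of its underside; z up, x along the grip bar on top (60 long, 14 wide, 30 high, from 20 to 50 mm above the origin; pinch it across). Riding high its origin is 95 mm above the jar's, dropped 86, then with 2 mm play upward and 4 mm sideways. In a firm grip it does not fall by itself: lower it or press lightly (5 N).
- bar_end (a point): Point on the lid at the +x end of its grip bar, 30 mm from the lid's axis, 34 mm above the lid's origin. At the start the bar is 10 to 38 degrees anticlockwise (seen from above) from the jar's +x. Riding high, nothing stops the turn, and past the 75 degree gap the lid stays high; dropped in, it meets stops at about 88 and -6 degrees.
- small_lid (a joint): Angle of the closed lid on the smaller oblong jar (90 x 62 mm, lid 56 mm across with a 44 mm bar, top 100 mm high); rad, clockwise positive; 0 at the start, to be left so.
Not all that is in view belongs to the job. Several things have the shape of the lid; the one meant has the colours described above.

How it is judged (in metres and radians):
On the way:
1. the lid has dropped in at the thread start: its origin is under 89 mm above the jar's underside while its bar is still more than 50 degrees anticlockwise from the jar's long axis (z of lid in the frame of jar below 0.089 m and y of bar_end in the frame of jar above 0.023 m), for 0.1 s.
At the end, for the whole second after the job is handed in: The big jar's lid is down on the mouth (origin 83 to 89 mm above the jar's underside, within 10 mm of its axis, tilted under 7 degrees), its bar within 12.6 degrees of the jar's long axis, at rest; the small jar's lid has not been turned by more than 11 degrees (z of lid in the frame of jar between 0.083 and 0.089 m and horizontal distance between lid and jar below 0.01 m and angle between the x axis of lid and the x axis of jar, either way round below 0.22 rad and angle between lid's own z axis and vertical below 0.12 rad and linear speed of lid below 0.02 m/s and value of joint small_lid between -0.2 and 0.2 rad); the robot touches nothing.
It fails at once if the lid is lifted off: more than 15 mm above where it started riding on the rim (z of lid in the frame of jar above 0.11 m).
It fails at once if the lid, still riding high, is turned forward (clockwise) past 27 degrees beyond the closed direction (z of lid in the frame of jar above 0.091 m and y of bar_end in the frame of jar below -0.0136 m).
It fails at once if the small jar's lid is turned by more than 0.3 rad (value of joint small_lid above 0.3 rad or value of joint small_lid below -0.3 rad).
It also fails if it takes over 38 s, if anything falls off the work surface, if the arm or the gripper's body presses on something with over 40 N, if the wrist force passes 120 N, or if a joint passes its speed limit or range.

## Robot

A 7-joint arm with a two-finger parallel gripper is mounted at the origin on the work surface. World frame = base frame: x ahead of the robot, y to its left, z up, the work surface at z = 0. Lengths are in m, angles in degrees, forces in N, time in s.
With the tool pointing down it reaches from about 0.35 to 0.9 m from the base axis. Payload 8.1 kg.
Tool frame: the origin (TCP) lies midway between the tips of the shut fingers; the grasp point (between the pads) lies 19 mm behind it (bot.hold_point_z is the z of the grasp point in the tool frame, in m); z points along the fingers, y is the line along which they close (so a half turn about z gives the same grasp; the last joint's range is limited). The gripper opens to 85 mm and grips with 20 to 120 N. Pads are 22 mm wide; open, the fingers measure 114 mm over their backs; the gripper's body (76 mm by 85 mm) begins 54 mm behind the grasp point. The pads swing forward as they close: fully open they stand 13 mm farther back than shut.
Start: joints at [68.434, 24.895, 1.432, 90.138, -0.665, 64.973, -4.303], TCP at [0.169, -0.602, 0.21] pointing down, gripper open.
Joint ranges: [-149.89, 149.89], [-25.12, 119.58], [-72.63, 75.52], [4.76, 147.25], [-75.54, 255.54], [6.69, 114.76], [-157.13, 157.13]. Speed limits (degrees/s): [127.2, 127.2, 172.46, 172.46, 180, 180, 180].

## Interface

Orientations are given as a 3x3 rotation matrix whose columns are the frame's x, y, z axes.
In Python, from bench import sensors, vision, bot gives the robot as it stands. The module is installed in compiled form; this text tells all that it offers.
- The arm moves only by the shell command python3 -m inch 'ROWS'. ROWS is JSON, a list of rows, each a list of 5 numbers: the shift along the tool's x, y, z each as a share of 0.03 m, from -1 to 1, then the turn about the tool's z as a share of 0.15 rad, from -1 to 1, then the opening, from 0 (shut) to 1 (fully open). In form: [[x, y, z, twist, hand], ...]. A call has 1 to 20 rows; each row shifts and turns the commanded pose from where the row before left it, along the tool's axes as they then stand; what a row does not reach is not made up. A row lasts 1/10 s, in which the tool goes at most 50 mm and 8.59 degrees, less where a joint would pass 70% of its speed; a pose out of reach is approached as far as the arm can. A call with a number of a shift or a turn outside -1 to 1 is refused whole. A call with a gripper value outside its range is refused whole. The fingers move at their own pace and stop on an object; the grip force is fixed at half the most. Time passes only in rows, so rows that do not move let the fingers close. It gives the time, the measured TCP pose, the force, the opening and the grip force at its end, in the units of the state.
- sensors.sense(): the state, without advancing time (a new reading comes with each control period).
- vision.snapshot(name): name is "side" or "top"; returns a dict with "img" (480x640x3 uint8, blue, green, red), "fx", "fy", "cx", "cy" (pixels), "world_to_cam" (4x4, takes a point from world to camera coordinates). Camera axes: x right, y up, looking along -z (the intrinsics and any distortion apply to the point x, -y, -z); pixel columns grow to the right and rows downward; lengths in m; the calibration is good to about 2 mm. A picture is of the moment at which its call begins. There is no depth.
- bot.sign_off(): hands the job in; it is judged then, once.
The state is a dict: "t": time; "q": joint angles; "dq": joint speeds; "tau": joint torques, N m; "ee_pos": TCP position; "tcp_rot": TCP orientation; "ft_force": force on the tool from outside, world axes, zero at the start; "torque": the same for the moment, N m; "width": opening from 0.0 (shut) to 1.0 (fully open); "gripper_force": force on a finger pad.
Only numpy, scipy, OpenCV 4.12 (cv2) and the standard library are available. Lean on these libraries where they do the work, as an engineer would, in place of code of your own. Each camera call takes 0.05 s, during which the arm holds its last target. There are 200 camera calls.

## Working session

There is one attempt and no reset: what is moved stays moved. The work goes in short steps, Python scripts to look and compute and a shell command to move; the robot and the scene stay as the last step left them, time stands still between calls to the robot, and variables do not carry over. Pictures are saved under pics/ and viewed, at most 10 in all, crops included, and the job is handed in when it is done.

```bash
mkdir -p pics
python3 - <<'E'
from bench import sensors, vision, bot
import cv2,numpy as np
s=sensors.sense()
print(s['t'],s['ee_pos'],np.round(s['tcp_rot'],3),s['width'],bot.hold_point_z)
for n in('top','side'):
    d=vision.snapshot(n); cv2.imwrite(f'pics/{n}0.png',d['img']); np.savez(f'{n}0.npz',**d)
    print(n,d['fx'],d['fy'],d['cx'],d['cy'],np.round(d['world_to_cam'],4).tolist(),d.keys())
E
```

```text
0.0 [ 0.16880118 -0.60120872  0.20943539] [[ 0.963  0.27  -0.001]
 [ 0.27  -0.963  0.001]
 [-0.    -0.002 -1.   ]] 0.9985359536571604 -0.0187
top 481.6385827583475 481.6385827583475 325.27693796331613 227.82631394510204 [[-0.0088, -0.9999, 0.0087, 0.0425], [0.9984, -0.0083, 0.0563, -0.4418], [-0.0562, 0.0091, 0.9984, -0.9545], [0.0, 0.0, 0.0, 1.0]] dict_keys(['img', 'fx', 'fy', 'cx', 'cy', 'world_to_cam'])
side 463.74862500136067 463.74862500136067 321.750850445953 240.01166787511366 [[-0.8231, -0.5677, 0.0172, 0.3819], [0.4355, -0.6114, 0.6607, -0.2329], [-0.3646, 0.5513, 0.7505, -0.7538], [0.0, 0.0, 0.0, 1.0]] dict_keys(['img', 'fx', 'fy', 'cx', 'cy', 'world_to_cam'])
```

View pics/top0.png

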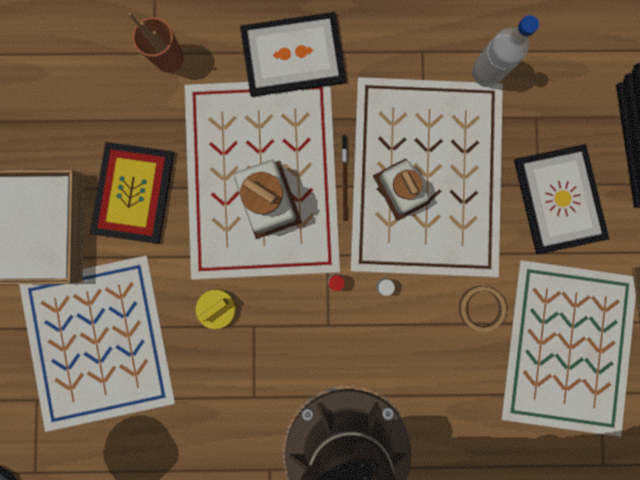

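View pics/side0.png

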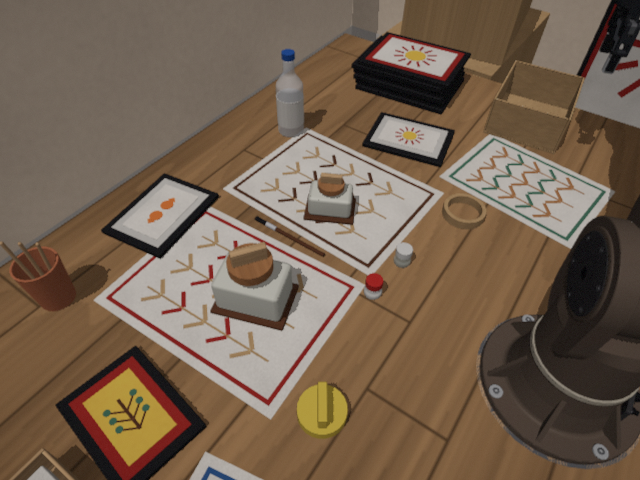

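The top view shows three lid-like things:
- A wooden lid on the bigger jar at (263,190).
- A wooden lid on the smaller jar at (408,184).
- A loose yellow lid at (215,309).

The wooden one on the bigger jar fits the description. I'll confirm it in one enlarged crop.

Run:
```python
import cv2,numpy as np
a=cv2.imread('pics/top0.png')[140:260,215:325]; b=cv2.imread('pics/side0.png')[225:345,195:315]
f=lambda i,w:cv2.resize(i,(w,435),interpolation=cv2.INTER_CUBIC)
cv2.imwrite('pics/crop.png',np.hstack([f(a,399),f(b,400)]))
```

```text
(no output)
```

View pics/crop.png

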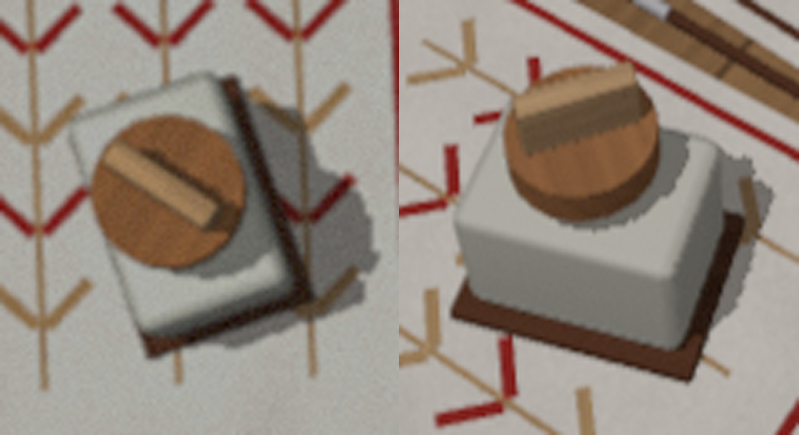

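The crop confirms the target: a wooden lid with a pale bar, riding high on the bigger white jar with the dark foot. The bar centre is near (259,191) in the top view, and the jar's long axis runs upper-left to lower-right. Next I'll measure it from both views.

```bash
cat > h.py <<'E'
import cv2,numpy as np
def ray(d,u,v):
    M=d['world_to_cam'];R=M[:3,:3];t=M[:3,3]
    r=np.array([(u-d['cx'])/d['fx'],-(v-d['cy'])/d['fy'],-1.]);return -R.T@t,R.T@r
def plane(d,u,v,z):
    c,r=ray(d,u,v);return (c+r*(z-c[2])/r[2])[:2]
def tri(a,pa,b,pb):
    c1,r1=ray(a,*pa);c2,r2=ray(b,*pb)
    k=np.linalg.lstsq(np.c_[r1,-r2],c2-c1,rcond=None)[0]
    p,q=c1+k[0]*r1,c2+k[1]*r2;return (p+q)/2,np.linalg.norm(p-q)
def biggest(m):
    c,_=cv2.findContours(m.astype('uint8'),cv2.RETR_EXTERNAL,cv2.CHAIN_APPROX_NONE);return max(c,key=cv2.contourArea)[:,0]
E
python3 - <<'E'
from h import *
T=dict(np.load('top0.npz'));S=dict(np.load('side0.npz'))
# tri of bar top corners, from the crop (left end mid, right end mid)
c=lambda x,y:(x/399*110+215-.5,y/435*120+140-.5); s=lambda x,y:((x-399)/400*120+195-.5,y/435*120+225-.5)
A=c(110,151);B=c(215,218)
for ct,cs in (((116,140),(634,66)),((222,205),(516,98)),((208,229),(525,122)),((102,160),(640,84)),):
    print(ct,tri(T,c(*ct),S,s(*cs)))
img=T['img'];hsv=cv2.cvtColor(img,cv2.COLOR_BGR2HSV)
for q in ((160,185),(120,220),(250,150),(290,270),(215,222)):
    u,v=map(int,c(*q));print(q,hsv[v,u],img[v,u])
E
```

```text
(116, 140) (array([0.49516644, 0.15844553, 0.17459701]), np.float64(0.050760674215190156))
(222, 205) (array([0.51612504, 0.14687144, 0.11778092]), np.float64(0.0574603127397142))
(208, 229) (array([0.5043776 , 0.15389497, 0.1158835 ]), np.float64(0.05723145535618523))
(102, 160) (array([0.48603724, 0.16494743, 0.17502423]), np.float64(0.050367233262374723))
(160, 185) [ 16 111 161] [ 91 128 161]
(120, 220) [ 12 146 122] [ 52  81 122]
(250, 150) [ 8 89 43] [28 32 43]
(290, 270) [20 38 61] [52 58 61]
(215, 222) [ 17 119  77] [41 61 77]
```

Run:
```python
from h import *
T=dict(np.load('top0.npz'));S=dict(np.load('side0.npz'))
c=lambda x,y:(x/399*110+215-.5,y/435*120+140-.5); s=lambda x,y:((x-399)/400*120+195-.5,y/435*120+225-.5)
for ct,cs in (((116,140),(516,98)),((102,160),(525,122)),((208,229),(640,84)),((222,205),(634,66))):
    print(ct,*tri(T,c(*ct),S,s(*cs)))
hsv=cv2.cvtColor(T['img'],cv2.COLOR_BGR2HSV)[140:260,215:325].astype(int);H,Sa,V=hsv[...,0],hsv[...,1],hsv[...,2]
bar=(Sa>85)&(V>140)&(H<25)
bar[:30]=0;bar[75:]=0;bar[:,:24]=0;bar[:,70:]=0
bc=biggest(bar)
for z in(.145,.153):
    p=np.array([plane(T,u+215,v+140,z) for u,v in bc]);r=cv2.minAreaRect((p*1000).astype('float32'));b=cv2.boxPoints(r);e=b[1]-b[0];f=b[2]-b[1];L=e if np.hypot(*e)>np.hypot(*f) else f
    print('bar',z,r,np.degrees(np.arctan2(L[1],L[0]))%180)
# lid disk outline
lid=(Sa>85)&(H<25)&(V>60);lid[:,:22]=0;lid[:,70:]=0;lid[:28]=0;lid[77:]=0
lc=biggest(cv2.morphologyEx(lid.astype('uint8'),cv2.MORPH_OPEN,np.ones((3,3))))
for z in(.115,.123):
    p=np.array([plane(T,u+215,v+140,z) for u,v in lc]);print('lid',z,cv2.minEnclosingCircle((p*1000).astype('float32')),cv2.fitEllipse((p*1000).astype('float32')))
# foot right edge at z~.008 , jar edges by eye at shoulder (crop px)
for n,P,z in(('footR',[(238,82),(309,297)],.008),('shL',[(75,145),(140,318)],.085),('shR',[(220,95),(284,258)],.085),('shTop',[(82,118),(200,75)],.085),('footBot',[(152,353),(305,305)],.008)):
    a,b=[plane(T,*c(*q),z) for q in P];print(n,a,b,np.degrees(np.arctan2(*(a-b)[::-1]))%180)
# foot edges fitted
dark=(V<75)&(H<14)&(Sa>70)
cv2.imwrite('pics/m.png',np.hstack([cv2.resize((m*255).astype('uint8'),(266,290),interpolation=0) for m in(bar,lid,dark)]))
pts=[]
for v in range(30,70):
    x=np.flatnonzero(dark[v,60:])
    if len(x):pts.append(plane(T,x.max()+60.5+215,v+140,.008))
vx,vy,x0,y0=cv2.fitLine(np.float32(pts),cv2.DIST_HUBER,0,.01,.01).ravel();print('foot fit',np.degrees(np.arctan2(vy,vx))%180,len(pts))
```

```text
(116, 140) [0.52301921 0.17671961 0.14339089] 0.000996303984340482
(102, 160) [0.51306584 0.1833348  0.14058199] 0.0008137288405829123
(208, 229) [0.48094344 0.13359027 0.14009404] 0.0030776007512532486
(222, 205) [0.49190514 0.12643489 0.13848733] 0.0011666487390663513
bar 0.145 ((501.28448486328125, 155.98422241210938), (56.582984924316406, 9.643733024597168), 55.80998992919922) 55.809986
bar 0.153 ((500.1938781738281, 154.94203186035156), (56.03919982910156, 9.55106258392334), 55.80996322631836) 55.809967
lid 0.115 ((500.970947265625, 154.4873809814453), 38.24809646606445) ((500.99774169921875, 154.50328063964844), (73.55634307861328, 74.69783782958984), 144.16085815429688)
lid 0.123 ((499.92108154296875, 153.49545288085938), 37.89327621459961) ((499.94775390625, 153.51109313964844), (72.8740234375, 74.00494384765625), 144.1609344482422)
footR [0.57670997 0.12917049] [0.45570461 0.09015213] 17.871993745060866
shL [0.52961137 0.20647228] [0.44025384 0.17315492] 20.44819643661933
shR [0.55501037 0.13197201] [0.47045823 0.09945544] 21.035453035985906
shTop [0.54357853 0.20290291] [0.56548699 0.14223673] 109.85624705848426
footBot [0.42527068 0.17735415] [0.45126317 0.09240019] 107.01199433367704
foot fit 21.581038 40
```

View pics/m.png

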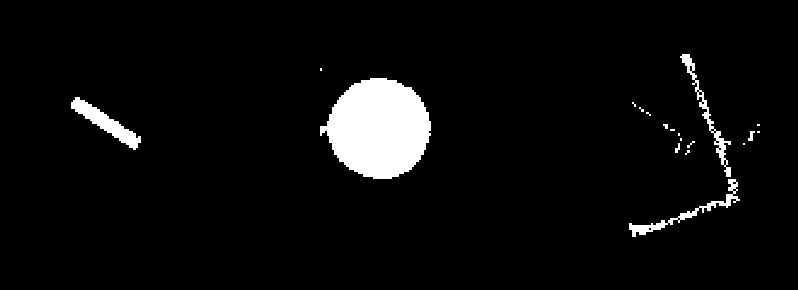

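The masks are clean. The bar is at 56° world, with its centre at (0.501, 0.156) and its top at z≈0.142. The jar axis is at about 19–20°, so the bar is about 36–37° ahead of it, which fits the stated 10–38°. I'll move over it now.

```bash
python3 -m inch '[[0.4,-0.4,0,0,1],[0.73,-0.887,0,0,1],[0.73,-0.887,0,0,1],[0.73,-0.887,0,0,1],[0.73,-0.887,0,0,1],[0.73,-0.887,0,0,1],[0.73,-0.887,0,0,1],[0.73,-0.887,0,0,1],[0.73,-0.887,0,0,1],[0.73,-0.887,0,0,1],[0.73,-0.887,0,0,1],[0.73,-0.887,0,0,1],[0.73,-0.887,0,0,1],[0.73,-0.887,0,0,1],[0.73,-0.887,0,0,1],[0.73,-0.887,0,0,1],[0.73,-0.887,0,0,1],[0.73,-0.887,0,0,1],[0.73,-0.887,0,0,1],[0,0,0,0,1]]'; python3 -c "
from bench import sensors;import numpy as np
s=sensors.sense();print(np.round(s['q'],1),np.round(s['tcp_rot'],3))"
```

```text
t: 2.1
ee_pos: [0.4286, -0.0148, 0.2103]
tcp_rot: [[0.961, 0.276, 0.001], [0.276, -0.961, 0.002], [0.002, -0.002, -1.0]]
ft_force: [-0.3, 0.7, 0.0]
width: 0.999
gripper_force: 0.0
[ 18.5   8.6 -26.3 114.1   4.4  58.2 -83.8] [[ 0.961  0.276  0.001]
 [ 0.276 -0.961  0.002]
 [ 0.002 -0.002 -1.   ]]
```

```bash
python3 -m inch '[[0.65,-0.8,0,0,1],[0.65,-0.8,0,0,1],[0.65,-0.8,0,0,1],[0.65,-0.8,0,0,1],[0.65,-0.8,0,0,1],[0.65,-0.8,0,0,1],[0,0,0,-0.93,1],[0,0,0,-0.93,1],[0,0,0,-0.93,1],[0,0,0.3,-0.93,1],[0,0,0.4,-0.93,1],[0,0,0.5,0,1],[0,0,0,0,1]]'
python3 - <<'E'
from bench import vision
import cv2,numpy as np
a=vision.snapshot('side');b=vision.snapshot('top')
f=lambda i:cv2.resize(i,(400,400),interpolation=cv2.INTER_CUBIC)
cv2.imwrite('pics/p1.png',np.hstack([f(b['img'][120:260,195:335]),f(a['img'][190:350,170:330])]))
E
```

```text
t: 3.4
ee_pos: [0.4998, 0.1494, 0.1723]
tcp_rot: [[0.565, 0.825, -0.004], [0.825, -0.565, -0.002], [-0.003, -0.002, -1.0]]
ft_force: [-0.6, -1.3, -1.1]
width: 1.0
gripper_force: 0.0
```

View pics/p1.png

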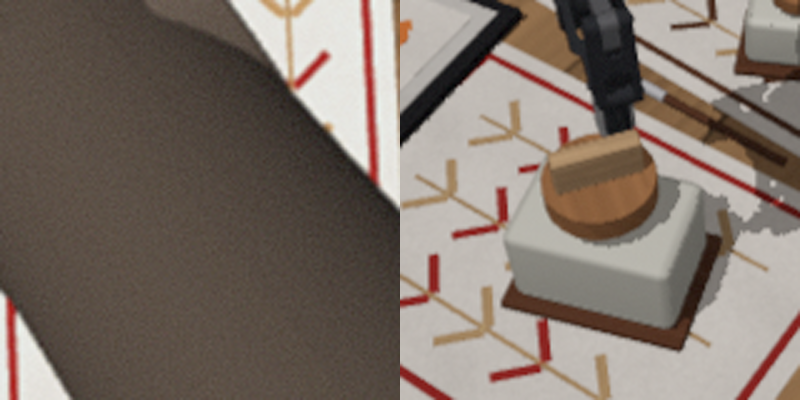

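Run:
```python
from bench import vision,sensors
import cv2,numpy as np
a=vision.snapshot('side');s=sensors.sense();R=np.array(s['tcp_rot']);p=np.array(s['ee_pos'])
M=a['world_to_cam']
im=a['img'].copy()
for off,c in((( 0,0,0),(0,0,255)),((0,.0425,-.013),(0,255,0)),((0,-.0425,-.013),(255,0,0)),((0,0,-.1),(0,255,255))):
    x=M[:3,:3]@(p+R@np.array(off))+M[:3,3];u=a['cx']+a['fx']*x[0]/-x[2];v=a['cy']+a['fy']*x[1]/x[2];print(off,u,v)
    cv2.circle(im,(int(u),int(v)),3,c,-1)
cv2.imwrite('pics/p2.png',im)
```

```text
(0, 0, 0) 249.06876933415882 234.4962777649966
(0, 0.0425, -0.013) 241.2459611166056 210.4176081813513
(0, -0.0425, -0.013) 255.72059209477504 248.6434328074466
(0, 0, -0.1) 241.8733601303179 186.53634535446497
```

View pics/p2.png

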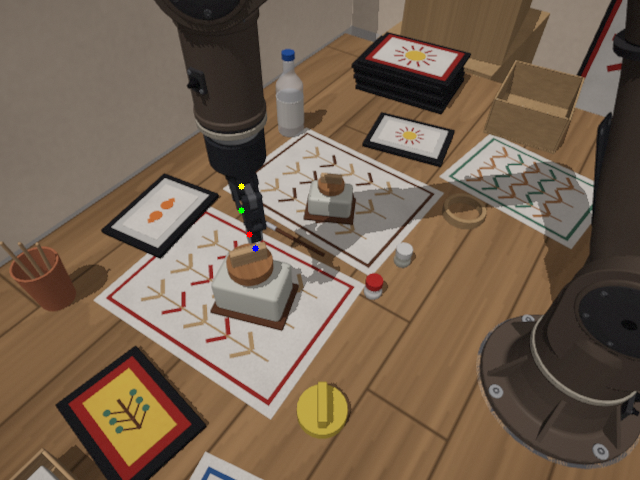

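The nearer finger covers the far one, and the projected points fall on it, so the pose agrees. I'll shift by 6 and −2 mm, descend, and close.

```bash
python3 -m inch '[[0.19,-0.06,0.3,0,1],[0,0,0.5,0,1],[0,0,0.5,0,1],[0,0,0.42,0,1],[0,0,0,0,1]]' &&  python3 -m inch '[[0,0,0,0,0.4],[0,0,0,0,0.2],[0,0,0,0,0],[0,0,0,0,0],[0,0,0,0,0],[0,0,0,0,0],[0,0,0,0,0],[0,0,0,0,0]]'
```

```text
t: 4.05
ee_pos: [0.5019, 0.1566, 0.121]
tcp_rot: [[0.564, 0.826, -0.002], [0.826, -0.564, -0.001], [-0.002, -0.002, -1.0]]
ft_force: [-0.5, -0.3, 0.6]
width: 1.001
gripper_force: 0.0
t: 4.85
ee_pos: [0.5032, 0.1568, 0.123]
tcp_rot: [[0.564, 0.826, 0.001], [0.826, -0.564, 0.0], [0.001, 0.001, -1.0]]
ft_force: [0.8, -0.7, 6.3]
width: -0.001
gripper_force: 3.0
```

The fingers shut completely, so the bar isn't between them. I'll look.

Run:
```python
from bench import vision
import cv2,numpy as np
a=vision.snapshot('side');b=vision.snapshot('top');np.savez('side1.npz',**a)
f=lambda i:cv2.resize(i,(400,500),interpolation=cv2.INTER_CUBIC)
cv2.imwrite('pics/p3.png',np.hstack([f(b['img'][120:260,195:307]),f(a['img'][190:340,190:310])]))
```

```text
(no output)
```

View pics/p3.png

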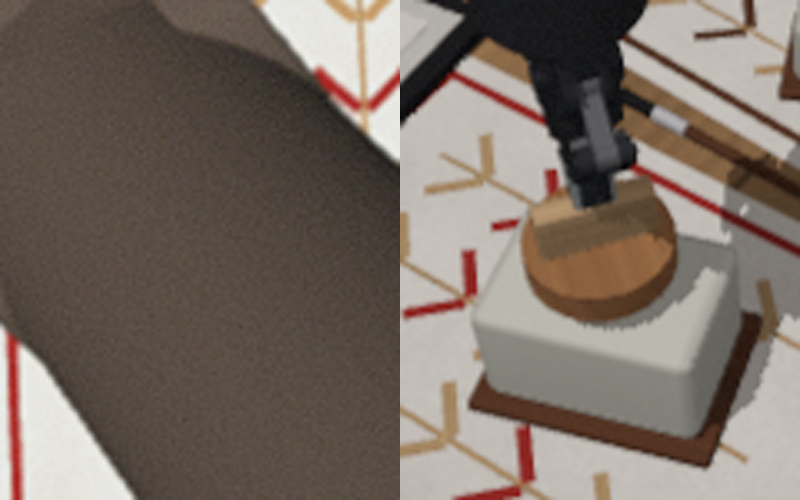

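```bash
python3 - <<'E'
import numpy as np
a=dict(np.load('side1.npz'));M=a['world_to_cam']
for p in((.5032,.1568,.123),(.5032,.1568,.142),(.5032,.1568,.11)):
    x=M[:3,:3]@np.array(p)+M[:3,3];print(p,a['cx']+a['fx']*x[0]/-x[2],a['cy']+a['fy']*x[1]/x[2])
E
python3 -c "
from bench import sensors;s=sensors.sense();print(s)"
```

```text
(0.5032, 0.1568, 0.123) 248.89627078023824 257.3529384764855
(0.5032, 0.1568, 0.142) 247.70357054680073 249.8631478910007
(0.5032, 0.1568, 0.11) 249.68682008605475 262.3173449401294
{'t': 4.95, 'q': array([  3.92573964,  25.78010689, -36.24022015, 107.69795898,
        18.93511806,  52.51566394, -75.6372911 ]), 'dq': array([ 0.02118901,  0.01804651, -0.04924106,  0.03083392,  0.03861942,
       -0.09706873, -0.03729477]), 'tau': array([-5.73198795e-01, -5.39436972e+01, -8.01400691e+00, -2.42031616e+01,
       -3.10594859e-01, -8.48378381e-02,  2.31883692e-03]), 'ee_pos': array([0.50323055, 0.15680804, 0.12300854]), 'tcp_rot': array([[ 5.64374998e-01,  8.25517977e-01,  9.64662290e-04],
       [ 8.25518309e-01, -5.64375330e-01,  8.98686908e-05],
       [ 6.18619818e-04,  7.45626741e-04, -9.99999531e-01]]), 'ft_force': array([ 0.8242104 , -1.02853152,  5.82574209]), 'torque': array([-0.23229085, -0.15309129,  0.06496216]), 'gripper_force': 3.0141009762883186, 'width': -0.0010704687231052872}
```

The fingertips end on the middle of the bar's top face, at pixel (247,251). That pixel matches z≈0.14, while the reported TCP is 0.123, so the real tips are about 18 mm higher than reported. The lid is unmoved. I'll open, go 18 mm lower, and close again.

```bash
python3 -m inch '[[0,0,0,0,1],[0,0,0,0,1],[0,0,0,0,1],[0,0,0,0,1],[0,0,0.2,0,1],[0,0,0.2,0,1],[0,0,0.2,0,1],[0,0,0,0,1]]' &&  python3 -m inch '[[0,0,0,0,0.4],[0,0,0,0,0.2],[0,0,0,0,0],[0,0,0,0,0],[0,0,0,0,0],[0,0,0,0,0],[0,0,0,0,0]]'
```

```text
t: 5.75
ee_pos: [0.502, 0.1564, 0.1034]
tcp_rot: [[0.564, 0.826, -0.002], [0.826, -0.564, -0.001], [-0.002, -0.001, -1.0]]
ft_force: [-1.3, 0.2, -0.3]
width: 1.0
gripper_force: 0.0
t: 6.45
ee_pos: [0.503, 0.1569, 0.1049]
tcp_rot: [[0.564, 0.826, 0.001], [0.826, -0.564, 0.0], [0.0, 0.0, -1.0]]
ft_force: [-1.0, -1.0, 4.9]
width: 0.148
gripper_force: 59.1
```

It has a firm grip, with an opening of about 12.6 mm at 59 N. Now I'll turn it anticlockwise.

```bash
python3 -m inch '[[0,0,0,-0.4,0],[0,0,0,-0.7,0],[0,0,0,-0.7,0],[0,0,0,-0.7,0],[0,0,0,-0.7,0],[0,0,0,0,0]]'
```

```text
t: 7.05
ee_pos: [0.5026, 0.1566, 0.1043]
tcp_rot: [[0.118, 0.993, -0.001], [0.993, -0.118, 0.0], [0.0, -0.001, -1.0]]
ft_force: [0.5, 0.5, -0.7]
width: 0.149
gripper_force: 58.6
```

```bash
python3 -m inch '[[0,0,0.08,-0.2,0],[0,0,0,-0.3,0],[0,0,0,0,0]]';python3 -m inch '[[0,0,0,-0.3,0],[0,0,0,0,0]]';python3 -m inch '[[0,0,0.03,-0.3,0],[0,0,0,0,0]]'
```

```text
t: 7.35
ee_pos: [0.5026, 0.1566, 0.1018]
tcp_rot: [[0.045, 0.999, -0.001], [0.999, -0.045, -0.0], [-0.0, -0.001, -1.0]]
ft_force: [-0.3, 0.2, -0.9]
width: 0.15
gripper_force: 58.6
t: 7.55
ee_pos: [0.5027, 0.1567, 0.102]
tcp_rot: [[0.001, 1.0, -0.0], [1.0, -0.001, -0.0], [-0.0, -0.0, -1.0]]
ft_force: [-0.9, 0.4, -1.6]
width: 0.152
gripper_force: 58.6
t: 7.75
ee_pos: [0.5027, 0.1567, 0.1011]
tcp_rot: [[-0.044, 0.999, -0.0], [0.999, 0.044, -0.0], [-0.0, -0.0, -1.0]]
ft_force: [-0.1, -0.1, -1.3]
width: 0.148
gripper_force: 58.6
```

There's no resistance while lowering at about 73°, so I'll keep going down.

```bash
python3 -m inch '[[0,0,0.08,0,0],[0,0,0.08,0,0],[0,0,0,0,0]]';python3 -m inch '[[0,0,0.06,0,0],[0,0,0,0,0]]'
```

```text
t: 8.05
ee_pos: [0.5026, 0.1567, 0.0961]
tcp_rot: [[-0.044, 0.999, -0.0], [0.999, 0.044, -0.0], [-0.0, -0.0, -1.0]]
ft_force: [-0.4, -0.5, -0.2]
width: 0.147
gripper_force: 58.6
t: 8.25
ee_pos: [0.5028, 0.1567, 0.0959]
tcp_rot: [[-0.045, 0.999, 0.001], [0.999, 0.045, -0.001], [-0.001, 0.001, -1.0]]
ft_force: [-4.9, -3.2, 16.1]
width: 0.149
gripper_force: 60.9
```

It dropped in: 9 mm down, then a firm stop at 16 N. I'll ease up 1.5 mm and turn it forward.

```bash
python3 -m inch '[[0,0,-0.05,0,0],[0,0,0,0,0]]';python3 -m inch '[[0,0,0,0.4,0],[0,0,0,0.6,0],[0,0,0,0.7,0],[0,0,0,0.7,0],[0,0,0,0,0]]';python3 -m inch '[[0,0,0,0.7,0],[0,0,0,0.7,0],[0,0,0,0.7,0],[0,0,0,0.7,0],[0,0,0,0.7,0],[0,0,0,0.7,0],[0,0,0,0.7,0],[0,0,0,0,0]]'; python3 -c "
from bench import sensors;s=sensors.sense();print(s['torque'])"
```

```text
t: 8.45
ee_pos: [0.5029, 0.1568, 0.0964]
tcp_rot: [[-0.045, 0.999, 0.0], [0.999, 0.045, 0.0], [0.0, 0.0, -1.0]]
ft_force: [0.0, 0.3, -0.5]
width: 0.148
gripper_force: 58.6
t: 8.95
ee_pos: [0.5027, 0.1568, 0.0961]
tcp_rot: [[0.311, 0.95, -0.0], [0.95, -0.311, -0.0], [-0.0, 0.0, -1.0]]
ft_force: [-0.0, -0.3, -1.1]
width: 0.146
gripper_force: 58.6
t: 9.75
ee_pos: [0.5027, 0.1568, 0.0961]
tcp_rot: [[0.867, 0.499, -0.0], [0.499, -0.867, -0.0], [-0.0, 0.0, -1.0]]
ft_force: [0.1, 0.8, -0.0]
width: 0.146
gripper_force: 58.6
[-0.00052396 -0.05211228  0.03127273]
```

```bash
python3 -m inch '[[0,0,0,0.7,0],[0,0,0,0.6,0],[0,0,0,0,0]]';python3 -c "
from bench import sensors;s=sensors.sense();print(s['torque'])"; python3 -m inch '[[0,0,0,0,0.5],[0,0,0,0,1],[0,0,0,0,1],[0,0,0,0,1],[0,0,0,0,1],[0,0,-0.3,0,1],[0,0,-0.8,0,1],[0,0,-1,0,1],[0,0,-1,0,1],[0,0,-1,0,1],[-0.3,0.9,0,0,1],[-0.3,0.9,0,0,1],[-0.3,0.9,0,0,1],[-0.3,0.9,0,0,1],[-0.3,0.9,0,0,1],[-0.3,0.9,0,0,1],[-0.3,0.9,0,0,1],[0,0,0,0,1]]'
python3 - <<'E'
from bench import vision
from h import *
T=vision.snapshot('top');S=vision.snapshot('side')
f=lambda i:cv2.resize(i,(400,440),interpolation=cv2.INTER_CUBIC)
cv2.imwrite('pics/p4.png',np.hstack([f(T['img'][140:260,215:325]),f(S['img'][225:345,195:315])]))
hsv=cv2.cvtColor(T['img'],cv2.COLOR_BGR2HSV)[140:260,215:325].astype(int);H,Sa,V=hsv[...,0],hsv[...,1],hsv[...,2]
bar=(Sa>85)&(V>140)&(H<25);bar[:25]=0;bar[80:]=0;bar[:,:24]=0;bar[:,70:]=0
p=np.array([plane(T,u+215,v+140,.136) for u,v in biggest(bar)]);print(cv2.minAreaRect((p*1000).astype('float32')))
E
```

```text
t: 10.05
ee_pos: [0.5027, 0.1568, 0.0961]
tcp_rot: [[0.946, 0.324, -0.0], [0.324, -0.946, -0.0], [-0.0, 0.0, -1.0]]
ft_force: [0.4, 0.1, 0.6]
width: 0.145
gripper_force: 58.5
[ 0.03268645 -0.02465947  0.00662151]
t: 11.85
ee_pos: [0.5035, -0.047, 0.2196]
tcp_rot: [[0.949, 0.315, -0.0], [0.315, -0.949, -0.002], [-0.001, 0.002, -1.0]]
ft_force: [-0.3, -0.4, 0.1]
width: 1.0
gripper_force: 0.0
((497.38726806640625, 152.1152801513672), (70.18618774414062, 70.60298156738281), 89.58206176757812)
```

View pics/p4.png

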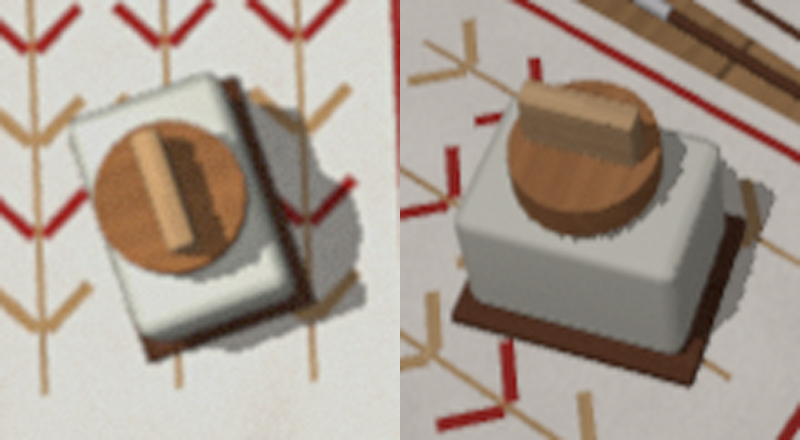

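The picture shows the lid seated lower. The bar runs (143,132)→(182,246), about 19°, parallel to the jar's long edge (72,125)→(140,320). The gripper is clear and the small jar wasn't touched, so I'm handing in.

```bash
python3 -c "
from bench import bot;print(bot.sign_off())"
```

```text
the job is handed in; nothing more can be done
None
```

The job is handed in: the big jar's lid dropped in about 9 mm at roughly 73°, was turned clockwise until its bar lay along the jar's long sides, and was let go; the small jar's lid was not touched, and the hand-in gave no verdict.

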